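# Load the calibration slide into the sprung stage holder

### The arm

A 6-joint arm with a two-finger parallel gripper is mounted at the origin on the work surface. World frame = base frame: x ahead of the robot, y to its left, z up, the work surface at z = 0. Lengths are in mm, angles in rad, forces in N, time in s.
With the tool pointing down it reaches from about 350 to 850 mm from the base axis. Payload 8.1 kg.
Tool frame: the origin (TCP) lies on the centre line of the jaws, within the pads' length; the fingertips stand 22 mm ahead of it and the grasp point (between the pads) lies 3 mm ahead of it; z points along the fingers, x is the direction in which the jaws open and shut, and the axes are right-handed (so a half turn about z gives the same grasp; the last joint's range is limited). The gripper opens to 93 mm and grips with 3 to 60 N. Pads are 15 mm wide; open, the fingers measure 128 mm over their backs; the gripper's body (75 mm by 188 mm) begins 65 mm behind the grasp point.
Start: joints at [-1.428, 0.13, 1.488, -0, 1.523, -0.085], TCP at [135.521, -584.499, 240.635] pointing down, gripper open.
Joint ranges: [-2.96, 2.96], [-0.89, 2.26], [0.02, 2.5], [-1.34, 4.48], [0, 2.73], [-2.66, 2.66]. Speed limits (rad/s): [2.39, 2.39, 2.79, 3.14, 3.14, 3.14].

### API

Orientations are given as [roll, pitch, yaw] about the fixed x, y, z axes, in that order (R = Rz(yaw) Ry(pitch) Rx(roll)).
In Python, from workcell import * gives the robot as it stands. The module is installed in compiled form; this text tells all that it offers.
- The arm moves only by the tool play_rows, never from a script. Its argument "commands" is one flat list of numbers, 5 for each row, row after row: the shift along the tool's x, y, z in m, then the turn about the tool's z in rad, then the opening, from -1 (shut) to 1 (fully open). In form: [tx, ty, tz, roll, fingers, tx, ty, tz, roll, fingers, ...]. A call has exactly 5 rows; each row is the pose to reach, as a shift and turn from the pose commanded when the call began, along the tool's axes at that moment; what a row does not reach only later rows make up. A row lasts 1/8 s, in which the tool goes at most 62.5 mm and 10.7 degrees, less where a joint would pass 70% of its speed; a pose out of reach is approached as far as the arm can. A call with a gripper value outside its range is refused whole. The fingers move at their own pace and stop on an object; the grip force is fixed at half the most. Time passes only in rows, so rows that repeat a pose let the fingers close, or fill a call up. It gives the time, the measured TCP pose, the force and the opening at its end, in the units of the state.
- get_state(): the state, without advancing time (a new reading comes with each control period).
- capture(name): name is "scene" or "side" or "wrist"; returns a dict with "img" (400x640x3 uint8, blue, green, red), "range_z" (400x640 float32, mm along the optical axis (not along the pixel's ray), 0 where there is no reading), "camera_matrix" (3x3 intrinsics, pixels), "view" (4x4, takes a point from world to camera coordinates). Camera axes: x right, y up, looking along -z (the intrinsics and any distortion apply to the point x, -y, -z); pixel columns grow to the right and rows downward; lengths in mm; the calibration is good to about 2 mm. A picture is of the moment at which its call begins.
- hand_in(): hands the job in, once; it reports no verdict.
The state is a dict: "time_s": time; "q": joint angles; "joint_velocities": joint speeds; "joint_efforts": joint torques, N m; "ee_pos": TCP position; "tool_rot": TCP orientation; "contact_force": force on the tool from outside, world axes, zero at the start; "torque": the same for the moment, N m; "opening": finger opening in mm.
Only numpy, scipy, OpenCV 4.12 (cv2) and the standard library are available. Lean on these libraries where they do the work, as an engineer would, in place of code of your own. Each camera call takes 0.05 s, during which the arm holds its last target. There are 200 camera calls.

### The job

Take the calibration slide, the metal slide with the single large round window, from the tray and load it into the imager's slide holder, window up: press the sprung jaw back so that both ends of the slide go under the lips, then let the jaw close on it; do it gently, without forcing the slide against the jaws or the stage. The slide must end flat on the stage, in line with the holder, pushed home against the fixed jaw and held by the sprung jaw; leave the other slide in the tray and do not disturb the other things.

Things in the scene. Friction and masses are not known exactly. Their poses are not given: they have to be found in the camera images.
- cal_slide_c (a point): Centre (half-way up) of the calibration slide: bare aluminium bar 26 mm wide (own x), 76 mm long (own y), 5 mm thick (own z, up), about 30 g, with one round glass window 19 mm across in the middle of its upper face. Its two ends are alike: either way round will do. It lies loose on one of the tray's two rests; which one varies.
- other_slide_c (a point): Centre of the other metal slide: same outline, but with three small round windows (11 mm) in a row. Leave it where it is.
- tray: Fixed black tray, 165 mm (own x) by 150 mm (own y); origin: underside centre. Floor 10 mm, rim 14 mm above the bench. Two rests, centred at own x = -37.5 and +37.5, y = +15 mm: grey bars 16 mm wide, tops 19 mm above the bench. A slide lies along own y and overhangs its rest by 5 mm on both long sides (free for fingers); end stops 3 mm higher than the rest stand 2 mm off its ends.
- jaw (a joint): How far the sprung jaw is pressed back (m) on the stage, along own +y of stage_mid: 0 closed (end faces 70 mm apart), 0.006 with a slide loaded, 0.013 at its hard back stop; a flat slide clears the fixed lip from 0.0102. Its spring pushes towards the fixed jaw with 3.5 N closed, 0.35 N more per mm, 8 N at the stop; it closes by itself when let go.
- lamp_pivot (a point): Pivot of the imager's lamp arm, tipped back for loading, on a white pillar (40 x 50 mm) at the deck's far right; the arm leans away from the stage, up to about 0.33 m above the bench. Keep clear of it.
- oil_c (a point): Bystander: centre of a small brown bottle (26 mm wide, 52 mm high) standing in the tray, near the slides' right-hand ends.
- cap_c (a point): Bystander: centre of a black lens cap (28 mm wide, 16 mm high) lying on top of the imager's near left corner.
- marker_c (a point): Bystander: centre of a marker pen (123 mm long) lying on the bench.
- petri_c (a point): Bystander: centre of a covered dish (94 mm wide, 16 mm high) on the bench.
- pipette_c (a point): Bystander: centre of a pipette (about 260 mm long) lying on the bench at the right.
- stage_mid (a point): On the imager's body, 2.5 mm above the deck (black stage plate, 100 mm above the bench): where the loaded slide's centre would be with the stage at mid-travel. Own z up, own y along the slide towards the SPRUNG jaw, own x across. The motor stage was left parked up to 10 mm off this, either way along own y; that is not reported: find the jaws by touch or sight. It holds still when pushed.
- fixed_side (a point): With the stage at mid-travel: foot of the FIXED jaw's end face (own y -38 mm from stage_mid), at deck height; shifts with the parked stage. A lip overhangs the face by 4 mm, underside 6.5 and top 9 mm above the deck; 44 mm wide. Two cheeks, 4 mm high, reach 9 mm inwards from the face and leave 30 mm between them for the 26 mm slide.
- sprung_side (a point): With the stage at mid-travel: foot of the closed SPRUNG jaw's end face (own y +32 mm from stage_mid), at deck height; shifts with the parked stage. Its lip overhangs the face by 4 mm, underside 9 and top 11.5 mm above the deck; 44 mm wide. A thumb tab 30 mm wide, 8 to 12 mm behind the face, rises to 27 mm. An end block 13 mm high stands 43 to 53 mm behind the face.
- objective (a point): Top of the objective lens (26 mm wide), 15 mm below the deck, in the open well under the slide's middle. The stage's opening is 96 mm (own x) by 60 mm (own y), centred between the loaded jaws: the deck carries the slide's last 8 mm at each end, and fingers may dip some mm below its long edges.
Things that resemble listed ones, but are neither listed nor needed, are in the scene too. Leave any orange or red look-alike of the part that bears cal_slide_c alone.

How it is judged (in metres and radians):
On the way:
1. the sprung jaw is pressed back far enough, with the slide at the holder (value of joint jaw above 0.0095 m and distance between cal_slide_c and stage_mid below 0.045 m), for 0.05 s.
At the end, for the whole second after the job is handed in: The calibration slide lies window up between the jaws, flat on the stage (within 1.2 mm and 2 degrees), centred across the holder within 4 mm and in line within 6 degrees, clamped: the sprung jaw 4.5 to 7.5 mm back (6 with the slide home against the fixed jaw), at rest and released (value of joint jaw between 0.0045 and 0.0075 m and y of cal_slide_c in the frame of stage_mid between -0.014 and 0.014 m and x of cal_slide_c in the frame of stage_mid between -0.004 and 0.004 m and z of cal_slide_c in the frame of stage_mid between -0.0015 and 0.0012 m and angle between cal_slide_c's own z axis and vertical below 0.04 rad and angle between the y axis of cal_slide_c and the y axis of stage_mid, either way round below 0.1 rad and linear speed of cal_slide below 0.01 m/s); the robot touches nothing.
It fails at once if the other slide is taken or pushed from its place (distance of other_slide_c from where it was at the start of the episode above 0.015 m).
It fails at once if a bystander is disturbed (distance of any of oil_c, cap_c from where it was at the start of the episode above 0.025 m or distance of any of marker_c, petri_c, pipette_c from where it was at the start of the episode above 0.04 m).
It fails at once if the slide is forced: pressed on the imager or its jaws with over 45 N (contact force between cal_slide and imager above 45 N).
It also fails if it takes over 48 s, if anything falls off the work surface, if the arm or the gripper's body presses on something with over 40 N, if the wrist force passes 120 N, or if a joint passes its speed limit or range.

## Working session

There is one attempt and no reset: what is moved stays moved. The work goes in short steps, Python scripts to look and compute and a tool call to move; the robot and the scene stay as the last step left them, time stands still between calls to the robot, and variables do not carry over. Pictures are saved under pics/ and viewed, about 8 in all and at most 12, crops included, and the job is handed in when it is done.

Besides the shell and the picture viewer there is one more tool, called as name(argument=value, ...) on one line, values as JSON. play_rows: Moves the arm, as the interface text tells. Its arguments: {"type":"object","properties":{"commands":{"type":"array"}},"required":["commands"]}

```bash
mkdir -p pics; cat > h.py <<'E'
from workcell import *
import numpy as np, cv2
def cap(n):
    c=capture(n); return c
def world(c,u,v,z=None):
    K=np.array(c["camera_matrix"]);V=np.array(c["view"]);R=V[:3,:3];t=V[:3,3]
    d=np.linalg.inv(K)@[u,v,1.]; d=np.array([d[0],-d[1],-d[2]])
    o=-R.T@t; dw=R.T@d
    if z is None:
        return o+dw*c["range_z"][int(round(v)),int(round(u))]
    return o+dw*(z-o[2])/dw[2]
def pix(c,p):
    K=np.array(c["camera_matrix"]);V=np.array(c["view"]);q=V[:3,:3]@np.array(p)+V[:3,3]
    q=K@[q[0],-q[1],-q[2]]; return q[:2]/q[2]
E
python3 - <<'E'
from h import *
a=cap("scene");b=cap("side");w=cap("wrist")
for n,c in zip(("scene","side","wrist"),(a,b,w)):
    cv2.imwrite(f"pics/{n}0.png",c["img"]); np.savez(f"{n}0.npz",**c)
s=get_state();print(s)
E
```

```text
{'time_s': 0.15, 'q': array([-1.42841764e+00,  1.31004435e-01,  1.48901662e+00, -3.32346581e-05,
        1.52304341e+00, -8.54020131e-02]), 'joint_velocities': array([-0.0019073 , -0.00135962, -0.00216185,  0.0001845 ,  0.00058417,
       -0.00123604]), 'joint_efforts': array([-8.60736000e-04, -5.60474432e+01, -4.92334807e+01,  7.67208869e-02,
        3.06669774e-02, -6.01957140e-05]), 'ee_pos': array([ 135.43891343, -584.08267959,  239.82528449]), 'tool_rot': array([-3.14150018e+00,  1.46928380e-03, -1.34301394e+00]), 'contact_force': array([ 0.09049187,  0.2259377 , -0.03543273]), 'torque': array([0.02820462, 0.03128638, 0.00186399]), 'opening': 92.77014160433488}
```

View pics/scene0.png

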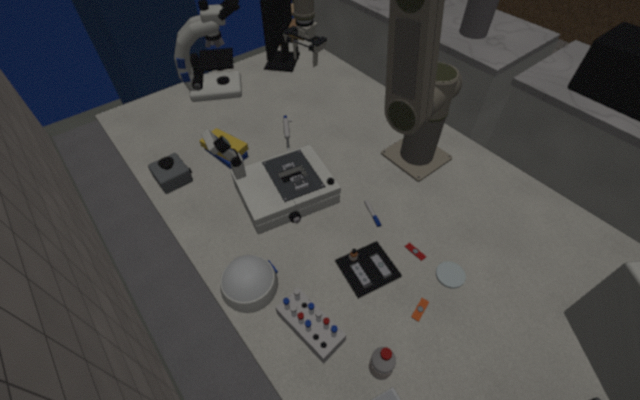

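View pics/side0.png

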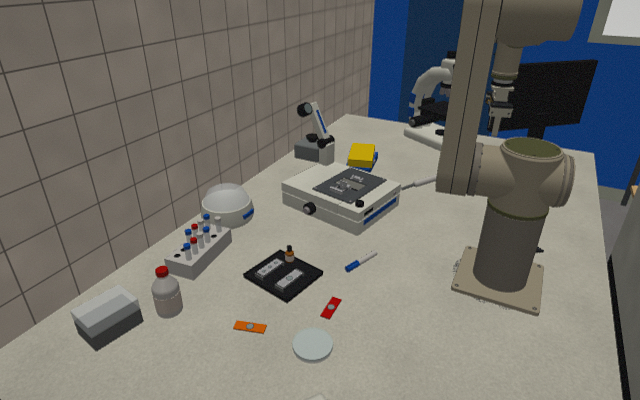

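Scene: tray at about (368,268) with two slides, imager at (287,185), arm base at (415,160). Side: tray (283,274), imager (342,195), red (331,307) and orange (250,327) look-alikes to be left alone. Next come enlarged crops.

```bash
python3 - <<'E'
from h import *
a=np.load("scene0.npz");b=np.load("side0.npz")
def cr(i,x,y,w,h,s): return cv2.convertScaleAbs(cv2.resize(i[y:y+h,x:x+w],None,fx=s,fy=s,interpolation=cv2.INTER_CUBIC),alpha=1.6)
m=np.vstack([np.hstack([cr(a["img"],325,235,80,60,5),cr(b["img"],240,240,90,60,5)[:, :400]]),
 np.hstack([cr(a["img"],255,145,80,60,5),cr(b["img"],305,160,80,60,5)])])
cv2.imwrite("pics/crop1.png",m)
for n,c,pts in(("scene",a,[(360,274),(380,265),(354,256),(369,268),(290,172),(300,186),(295,216),(331,181),(427,165)]),("side",b,[(269,268),(290,279),(289,255),(349,185)])):
    for p in pts: print(n,p,world(c,*p).round(1))
E
```

```text
scene (360, 274) [575.8 273.4  23.4]
scene (380, 265) [502.3 289.7  22. ]
scene (354, 256) [552.6 217.9  37.5]
scene (369, 268) [533.2 271.9  12.3]
scene (290, 172) [ 506.3 -199.9   65.8]
scene (300, 186) [543.2 -83.4 111.6]
scene (295, 216) [613.4 -22.3  57.3]
scene (331, 181) [443.5 -32.2 113.2]
scene (427, 165) [19.1 76.2 14.8]
side (269, 268) [573.7 278.9  24.6]
side (290, 279) [498.5 291.6  23.6]
side (289, 255) [542.6 221.5  41.9]
side (349, 185) [ 513.5 -129.   111.4]
```

View pics/crop1.png

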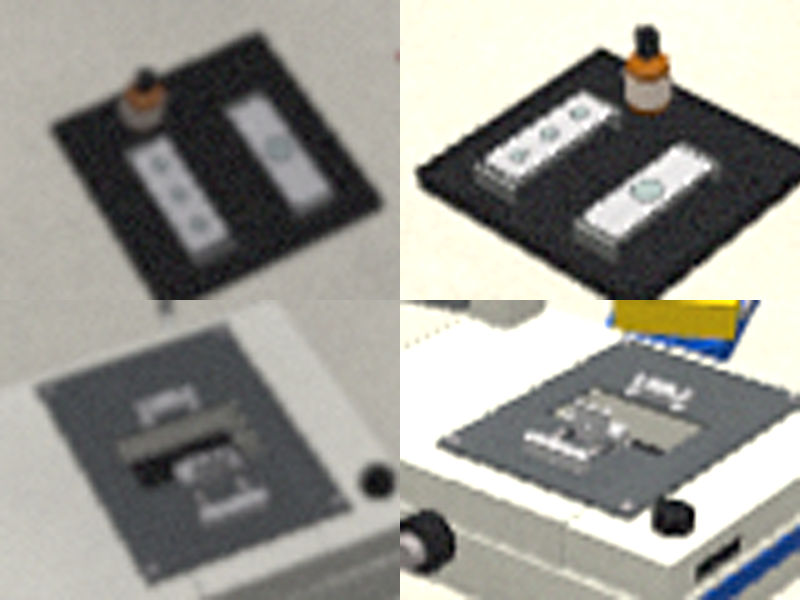

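The candidates are the slide at scene (360,274)/side (269,268), which has three small windows, and the one at scene (380,265)/side (290,279), which has one large window. The second is bare metal and is the calibration slide. The red (415,251) and orange (420,309) pieces are look-alikes. On the imager, the jaw with tab and end block is the one nearer the tray (+y side), so that is the sprung one.

```bash
python3 - <<'E'
from h import *
for n,seeds in(("scene",[(380,265),(360,274)]),("side",[(290,279),(269,268)])):
    c=np.load(n+"0.npz"); g=cv2.cvtColor(c["img"],cv2.COLOR_BGR2GRAY)
    for (u,v) in seeds:
        sub=np.zeros_like(g); sub[v-18:v+18,u-20:u+20]=(g[v-18:v+18,u-20:u+20]>85)*255
        cs,_=cv2.findContours(sub,cv2.RETR_EXTERNAL,cv2.CHAIN_APPROX_NONE)
        k=min(cs,key=lambda k:-cv2.pointPolygonTest(k,(u,v),True))
        P=np.array([world(c,*p[0],z=24)[:2] for p in k],np.float32)
        (cx,cy),(w,h),a=cv2.minAreaRect(P); print(n,(u,v),round(cx,1),round(cy,1),round(w,1),round(h,1),round(a,1))
# tray outline, deck outline
c=np.load("scene0.npz"); g=cv2.cvtColor(c["img"],cv2.COLOR_BGR2GRAY)
for (x0,y0,x1,y1,t0,t1,z) in((330,238,405,298,0,45,14),(258,145,330,205,0,75,100)):
    sub=np.zeros_like(g); s=g[y0:y1,x0:x1]; sub[y0:y1,x0:x1]=((s<t1))*255
    cs,_=cv2.findContours(sub,cv2.RETR_EXTERNAL,cv2.CHAIN_APPROX_NONE); k=max(cs,key=cv2.contourArea)
    P=np.array([world(c,*p[0],z=z)[:2] for p in k],np.float32); print(cv2.minAreaRect(P))
# tall things near imager
Z=c["range_z"]; vv,uu=np.mgrid[100:220:2,190:350:2]; W=np.array([world(c,u,v) for u,v in zip(uu.ravel(),vv.ravel())])
W=W[(W[:,2]>140)&(W[:,0]>300)&(W[:,0]<900)]; print("tall",W.min(0),W.max(0),len(W))
w=np.load("wrist0.npz"); V=w["view"]; print("wristcam",(-V[:3,:3].T@V[:3,3]).round(1), (-V[2,:3]).round(2), w["camera_matrix"][0].round(0))
E
```

```text
scene (380, 265) 500.6 291.2 5.2 2.3 6.6
scene (360, 274) 574.5 272.4 74.3 23.8 78.6
side (290, 279) 503.2 290.4 83.7 29.8 78.3
side (269, 268) 577.5 274.7 85.5 28.4 77.8
((536.5615234375, 264.420654296875), (155.0414581298828, 162.53045654296875), 78.45313262939453)
((522.5372924804688, -157.7130126953125), (217.9055938720703, 157.15733337402344), 77.8663101196289)
tall [ 652.31355876 -317.55706725  140.24586419] [ 769.61775888 -196.98268262  340.99428035] 183
wristcam [ 210.6 -564.9  383.7] [-0.27 -0.06 -0.96] [289.   0. 316.]
```

View pics/wrist0.png

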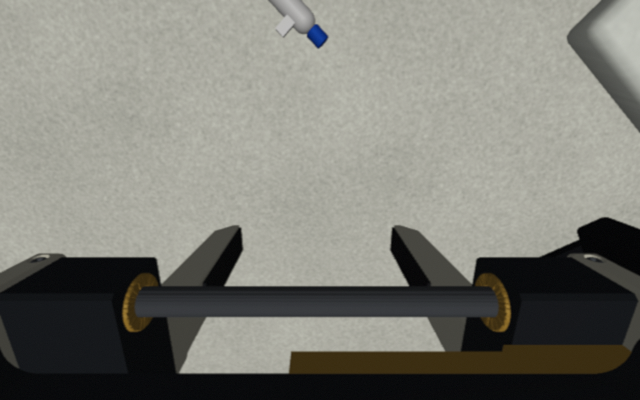

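play_rows(commands=[-0.03,-0.045,-0.006,-0.18,1,-0.06,-0.09,-0.012,-0.36,1,-0.09,-0.135,-0.018,-0.54,1,-0.12,-0.18,-0.02,-0.72,1,-0.15,-0.225,-0.02,-0.9,1])

```text
time_s: 0.78
ee_pos: [321.8, -386.1, 260.7]
tool_rot: [3.141, -0.0, -0.437]
contact_force: [-0.3, -1.0, 0.1]
opening: 92.7
```

play_rows(commands=[0.018,-0.056,0,-0.1,1,0.036,-0.112,0,-0.2,1,0.054,-0.168,0,-0.225,1,0.07,-0.218,0,-0.225,1,0.082,-0.257,0,-0.225,1])

```text
time_s: 1.4
ee_pos: [506.2, -188.5, 260.4]
tool_rot: [-3.141, 0.0, -0.217]
contact_force: [0.5, -0.7, -0.1]
opening: 92.9
```

```bash
python3 - <<'E'
from h import *
c=cap("wrist");s=get_state();print(s["ee_pos"],s["tool_rot"],s["time_s"]);np.savez("w1.npz",**c)
cv2.imwrite("pics/w1.png",c["img"])
E
```

```text
[ 508.33738122 -185.3833101   260.23344417] [-3.13885896e+00 -7.13194314e-04 -2.15000406e-01] 1.45
```

View pics/w1.png

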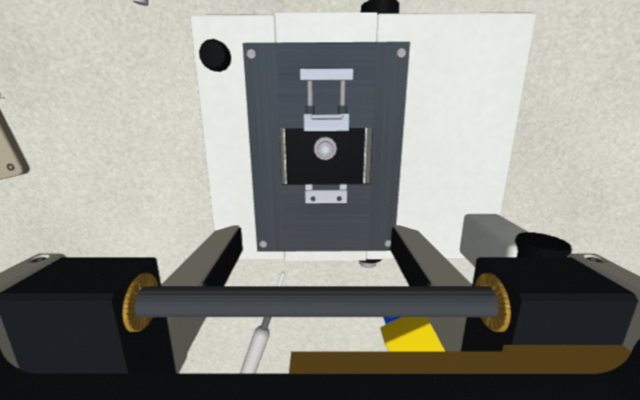

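The wrist view shows the holder with the sprung jaw at (326,122), its end block at (326,74), the fixed jaw at (326,196) and the stage opening at rows 128–184. The deck screws are at (251,54), (402,52), (388,244) and (263,244).

```bash
python3 - <<'E'
from h import *
c=np.load("w1.npz"); g=cv2.cvtColor(c["img"],cv2.COLOR_BGR2GRAY)
B=[world(c,u,v,z=101)[:2] for u,v in((251,54),(402,52),(388,244),(263,244))]
print("bolts",np.round(B,1)); 
for a,b in((3,0),(2,1)): d=B[b]-B[a]; print(np.degrees(np.arctan2(d[1],d[0])))
for a,b in((0,1),(3,2)): d=B[b]-B[a]; print(np.degrees(np.arctan2(d[1],d[0])))
print("mid",np.mean(B,0))
for cols in((308,318),(332,342)): print(cols,g[60:210,cols[0]:cols[1]].mean(1).round(0).astype(int).tolist())
for r in((70,78),(116,127),(192,201)): print(r,g[r[0]:r[1],292:362].mean(0).round(0).astype(int).tolist())
print("z",[ (v,world(c,326,v)[2].round(1)) for v in (74,118,124,196)])
E
```

```text
bolts [[ 472.6  -47.3]
 [ 614.2  -76.8]
 [ 571.3 -273.4]
 [ 431.  -242.5]]
77.94470948741605
77.69981153387849
-11.743707290997547
-12.43703571170937
mid [ 522.25524571 -160.01529105]
(308, 318) [76, 76, 76, 76, 77, 76, 73, 71, 106, 180, 202, 204, 204, 205, 205, 205, 206, 207, 203, 176, 113, 103, 109, 109, 109, 109, 110, 109, 110, 111, 112, 113, 112, 113, 112, 111, 111, 112, 112, 112, 112, 112, 112, 112, 110, 99, 78, 71, 71, 71, 72, 71, 71, 85, 130, 174, 192, 185, 164, 163, 194, 202, 200, 200, 201, 201, 203, 204, 206, 205, 183, 90, 28, 28, 29, 29, 30, 29, 29, 34, 41, 52, 59, 67, 73, 78, 80, 81, 80, 80, 82, 80, 74, 68, 58, 50, 43, 32, 27, 27, 27, 27, 26, 27, 27, 27, 26, 27, 27, 27, 27, 26, 26, 26, 26, 26, 26, 26, 26, 26, 26, 25, 25, 40, 83, 122, 130, 130, 129, 134, 154, 187, 197, 198, 199, 196, 177, 152, 140, 142, 163, 190, 188, 125, 78, 72, 72, 72, 71, 71]
(332, 342) [76, 75, 75, 77, 78, 76, 74, 74, 113, 185, 204, 205, 207, 207, 205, 204, 204, 205, 202, 167, 106, 86, 87, 86, 86, 87, 88, 89, 90, 90, 91, 90, 90, 89, 88, 88, 89, 90, 90, 90, 90, 91, 91, 91, 89, 82, 74, 72, 73, 73, 72, 71
[... 853 characters left out ...]
, 200, 200, 196, 191, 188, 188, 188, 188, 188, 187, 186, 186, 186, 186, 186, 185, 186, 186, 186, 187, 187, 187, 187, 187, 187, 187, 187, 187, 187, 187, 186, 186, 187, 188, 190, 195, 200, 201, 201, 198, 171, 112, 81, 79, 79, 79, 80, 79, 79, 80, 79, 80, 79, 80]
(192, 201) [75, 76, 76, 76, 76, 76, 76, 75, 76, 76, 75, 75, 95, 149, 192, 200, 199, 195, 182, 157, 141, 138, 152, 179, 196, 199, 198, 198, 198, 198, 198, 198, 198, 197, 198, 197, 198, 198, 197, 198, 197, 198, 198, 196, 184, 157, 138, 134, 145, 170, 191, 198, 199, 195, 168, 108, 76, 74, 75, 75, 75, 75, 75, 75, 75, 75, 75, 75, 75, 76]
z [(74, np.float64(113.4)), (118, np.float64(125.4)), (124, np.float64(112.2)), (196, np.float64(110.3))]
```

```bash
python3 - <<'E'
from h import *
c=np.load("w1.npz"); V=c["view"]; print("cam",(-V[:3,:3].T@V[:3,3]).round(1))
F=world(c,326,190.2,z=109); S=world(c,326,130.7,z=111.5); Eb=world(c,326.3,79,z=113); 
print("F",F,"S",S,"E",Eb)
a=np.radians(77.85); y=np.array([np.cos(a),np.sin(a)]); x=np.array([y[1],-y[0]])
for p in(F,S,Eb): print(p[:2]@x,p[:2]@y)
print("gap",(S-F)[:2]@y, "dir", np.degrees(np.arctan2(*(Eb-F)[[1,0]])))
E
```

```text
cam [ 522.5 -111.1  404.3]
F [ 515.1016119  -193.09022298  109.        ] S [ 527.78202208 -132.49537579  111.5       ] E [537.85165362 -85.82284362 113.        ]
544.2033427685369 -80.35064722385106
543.8462068529767 -18.444260139471062
543.8670280332514 29.302177473766758
gap 61.90638708438 dir 78.02573058013598
```

play_rows(commands=[-0.015,-0.057,0,0,0.2,-0.03,-0.114,0,0,0,-0.045,-0.171,0.01,0,0,-0.06,-0.228,0.02,0,0,-0.075,-0.285,0.03,0,0])

```text
time_s: 2.08
ee_pos: [493.0, 105.6, 230.3]
tool_rot: [-3.142, -0.0, -0.218]
contact_force: [0.5, -0.4, -0.2]
opening: 48.7
```

play_rows(commands=[-0.014,-0.051,0.015,0,0,-0.028,-0.102,0.03,0,0,-0.028,-0.102,0.03,0,0,-0.028,-0.102,0.03,0,0,-0.028,-0.102,0.03,0,0])

```text
time_s: 2.7
ee_pos: [488.7, 208.5, 201.1]
tool_rot: [-3.142, -0.001, -0.219]
contact_force: [0.3, -0.0, -0.5]
opening: 46.0
```

```bash
python3 - <<'E'
from h import *
s=get_state();c=cap("wrist");print(s["ee_pos"],s["tool_rot"],s["time_s"],s["opening"]);np.savez("w2.npz",**c)
cv2.imwrite("pics/w2.png",c["img"])
V=c["view"]; print("cam",(-V[:3,:3].T@V[:3,3]).round(1))
g=cv2.cvtColor(c["img"],cv2.COLOR_BGR2GRAY); m=((g>110)*255).astype(np.uint8)
cs,_=cv2.findContours(m,cv2.RETR_EXTERNAL,cv2.CHAIN_APPROX_NONE)
for k in cs:
    if 800<cv2.contourArea(k)<30000:
        r=cv2.minAreaRect(k); P=np.array([world(c,*p[0],z=24)[:2] for p in k],np.float32); print(np.round(r[0],1),np.round(r[1],1),"->",cv2.minAreaRect(P))
E
```

```text
[488.7400914  208.47491766 201.10873315] [-3.14153080e+00 -7.61645835e-04 -2.19478821e-01] 2.7 46.014140470078
cam [505.1 285.9 345.1]
[315.5 333.5] [ 35. 131.] -> ((441.5518798828125, 3.899982452392578), (56.91227340698242, 179.50701904296875), 77.35855102539062)
[ 96.9 344.6] [61.8 16.5] -> ((147.56993103027344, 50.28706359863281), (95.10030364990234, 22.618844985961914), 77.20291137695312)
```

View pics/w2.png

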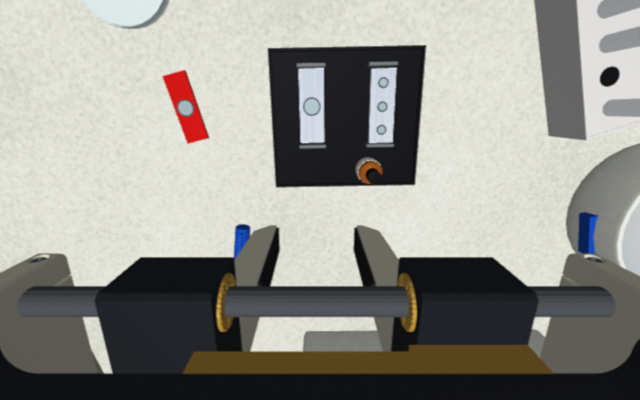

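Wrist view: calibration slide at (312,106) with one big window, other slide at (382,106) with three small ones, bottle at (369,172). This confirms which slide to take.

```bash
python3 - <<'E'
from h import *
c=np.load("w2.npz")
g=cv2.cvtColor(c["img"],cv2.COLOR_BGR2GRAY); m=np.zeros_like(g); m[66:147,285:340]=(g[66:147,285:340]>150)*255
cs,_=cv2.findContours(m,cv2.RETR_EXTERNAL,cv2.CHAIN_APPROX_NONE); k=max(cs,key=cv2.contourArea)
P=np.array([world(c,*p[0],z=24)[:2] for p in k],np.float32); print(cv2.minAreaRect(k),cv2.minAreaRect(P))
# window centre
k=g[80:130,300:325]; print(world(c,312,106,z=24))
s=get_state(); print(s["ee_pos"],s["tool_rot"])
E
```

```text
((310.5, 105.0), (74.0, 25.0), 90.0) ((500.73699951171875, 290.73016357421875), (75.33546447753906, 25.89728546142578), 77.7836685180664)
[502.0252304  290.72461338  24.        ]
[488.78378225 208.44459294 201.16002834] [-3.14136294e+00 -8.30235778e-04 -2.19779067e-01]
```

play_rows(commands=[-0.003,-0.042,0.03,-0.008,0,-0.006,-0.083,0.06,-0.008,0,-0.006,-0.083,0.1,-0.008,0,-0.006,-0.083,0.125,-0.008,0,-0.006,-0.083,0.145,-0.008,0])

```text
time_s: 3.38
ee_pos: [500.5, 291.0, 54.6]
tool_rot: [3.141, 0.0, -0.211]
contact_force: [0.0, 0.2, 0.6]
opening: 46.7
```

play_rows(commands=[0,0,0.01,0,0,0,0,0.021,0,0,0,0,0.021,0,0,0,0,0.021,0,0,0,0,0.021,0,0])

```text
time_s: 4.0
ee_pos: [500.9, 292.2, 35.5]
tool_rot: [-3.141, -0.001, -0.21]
contact_force: [1.0, 0.2, 0.3]
opening: 46.4
```

```bash
python3 - <<'E'
from h import *
s=get_state();print(s["ee_pos"],s["tool_rot"],s["contact_force"])
c=cap("wrist");b=cap("side")
i=cv2.resize(b["img"][230:320,230:350],None,fx=4,fy=4); cv2.imwrite("pics/m3.png",np.hstack([cv2.resize(c["img"][150:330,200:440],(440,330)),i[:330,:360]]))
E
```

```text
[500.86928327 292.24929131  35.49483351] [-3.14072789e+00 -1.11700920e-03 -2.09896398e-01] [0.97328898 0.20128014 0.26077954]
```

View pics/m3.png

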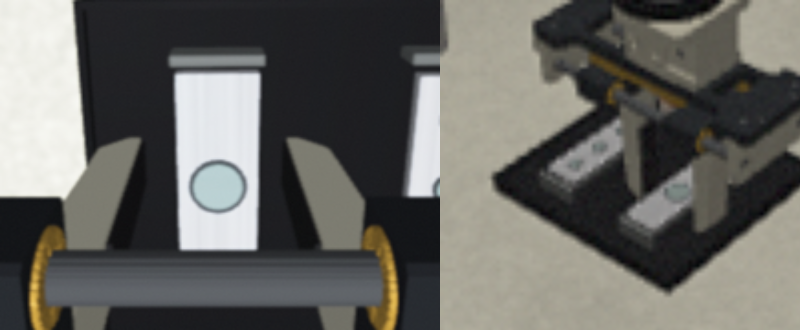

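Fingers straddle the single-window slide centrally. I'll close and lift.

play_rows(commands=[0,0,0,0,-0.4,0,0,0,0,-0.6,0,0,0,0,-0.6,0,0,0,0,-0.6,0,0,0,0,-0.6])

```text
time_s: 4.72
ee_pos: [500.4, 292.0, 34.7]
tool_rot: [-3.141, -0.0, -0.21]
contact_force: [-0.1, -0.4, 0.8]
opening: 25.3
```

play_rows(commands=[0,0,-0.01,0,-0.6,0,0,-0.03,0,-0.6,0,0,-0.06,0,-0.6,0,0,-0.1,0,-0.6,0,0,-0.14,0,-0.6])

```text
time_s: 5.35
ee_pos: [500.5, 292.0, 177.6]
tool_rot: [-3.141, -0.001, -0.21]
contact_force: [0.5, 0.8, -0.8]
opening: 25.4
```

```bash
python3 - <<'E'
from h import *
s=get_state();print(s["ee_pos"],s["tool_rot"],s["contact_force"],s["opening"])
c=cap("wrist"); np.savez("w4.npz",**c)
cv2.imwrite("pics/w4.png",cv2.resize(c["img"][130:330,200:440],None,fx=2.5,fy=2.5))
E
```

```text
[500.45119381 292.01412803 177.60801242] [-3.14067577e+00 -1.17199474e-03 -2.09979511e-01] [ 0.51821466  0.75039599 -0.82332638] 25.401682502570267
```

View pics/w4.png

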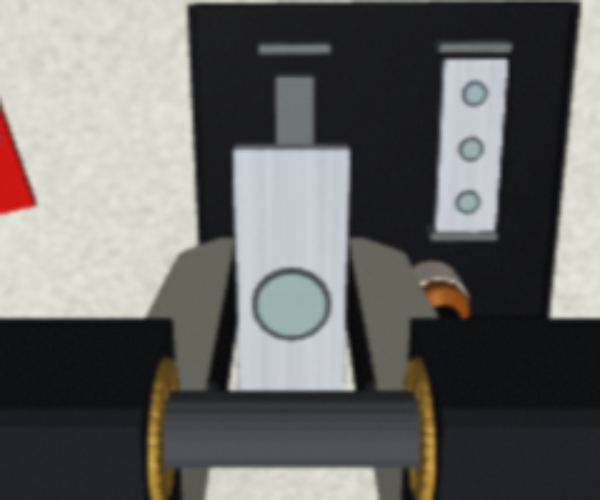

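```bash
python3 - <<'E'
from h import *
c=np.load("w4.npz"); g=cv2.cvtColor(c["img"],cv2.COLOR_BGR2GRAY)
print(g[180:200,310:325].mean(1).round().tolist())
a=np.radians(77.9); y=np.array([np.cos(a),np.sin(a)]); x=np.array([y[1],-y[0]])
T=np.array([500.45,292.0])
for v in(188,189):
    p=world(c,316.8,v,z=166.5); print(v,(p[:2]-T)@x,(p[:2]-T)@y)
m=(g[200:290,290:345]>140)
p=world(c,200+291/2.5,130+303/2.5,z=166.5); print("win",(p[:2]-T)@x,(p[:2]-T)@y, "depth z", world(c,317,200)[2],world(c,317,215)[2], world(c,317,275)[2])
F=np.array([515.1,-193.09]);S=np.array([527.78,-132.5])
print("F",F@x,F@y,"S",S@x,S@y,"TCP",T@x,T@y)
E
```

```text
[112.0, 112.0, 112.0, 112.0, 112.0, 112.0, 110.0, 101.0, 93.0, 124.0, 184.0, 202.0, 203.0, 203.0, 203.0, 203.0, 203.0, 203.0, 203.0, 203.0]
188 -0.36807359952118773 37.54935547698225
189 -0.3672044182778835 36.97421686770894
win -0.5464094985442952 -1.1873418825868158 depth z 166.83145278259522 167.35643913211095 167.76438102690696
F 544.131393565457 -80.82564343396064 S 543.8288962812135 -18.923793741136233 TCP 428.1230004679285 390.41631493873064
```

play_rows(commands=[0.014,0.052,0,0,-0.6,0.028,0.108,0,0,-0.6,0.042,0.164,0,0,-0.6,0.056,0.22,0,0,-0.6,0.07,0.276,0,0,-0.6])

```text
time_s: 6.02
ee_pos: [511.5, 5.6, 176.4]
tool_rot: [-3.141, -0.002, -0.21]
contact_force: [0.5, -0.1, -0.6]
opening: 25.6
```

play_rows(commands=[0.014,0.05,0,0,-0.6,0.028,0.1,0,0,-0.6,0.038,0.14,0,0,-0.6,0.046,0.173,0,0,-0.6,0.046,0.173,0,0,-0.6])

```text
time_s: 6.65
ee_pos: [520.3, -173.7, 176.1]
tool_rot: [3.141, -0.002, -0.213]
contact_force: [1.0, 0.8, -0.7]
opening: 25.5
```

play_rows(commands=[0,0,0,0,-0.6,0,0,0.01,0,-0.6,0,0,0.03,0,-0.6,0,0,0.03,0,-0.6,0,0,0.03,0,-0.6])

```text
time_s: 7.28
ee_pos: [519.9, -171.0, 144.1]
tool_rot: [-3.141, 0.001, -0.21]
contact_force: [-0.1, 0.7, -0.0]
opening: 25.3
```

```bash
cat > look.py <<'E'
from h import *
import sys
s=get_state();c=cap("wrist"); n=sys.argv[1]; np.savez(n+".npz",**c)
a=np.radians(77.9); y=np.array([np.cos(a),np.sin(a)]); x=np.array([y[1],-y[0]])
T=s["ee_pos"]; print("TCP h",(T[:2]@x).round(2),(T[:2]@y).round(2),"z",T[2].round(2),"yaw",s["tool_rot"].round(4),"F",(s["contact_force"][:2]@x).round(1),(s["contact_force"][:2]@y).round(1),s["contact_force"][2].round(1),"op",s["opening"].round(2),"t",s["time_s"])
cv2.imwrite(f"pics/{n}.png",cv2.resize(c["img"][100:300,200:440],None,fx=2.5,fy=2.5))
E
python3 look.py w5
```

```text
Traceback (most recent call last):
  File "look.py", line 5, in <module>
    T=s["ee_pos"]; print("TCP h",(T[:2]@x).round(2),(T[:2]@y).round(2),"z",T[2].round(2),"yaw",s["tool_rot"].round(4),"F",(s["contact_force"][:2]@x).round(1),(s["contact_force"][:2]@y).round(1),s["contact_force"][2].round(1),"op",s["opening"].round(2),"t",s["time_s"])
                                                                                                                                                                                                                                      ^^^^^^^^^^^^^^^^^^
AttributeError: 'float' object has no attribute 'round'
```

```bash
sed -i 's/s\["opening"\].round(2)/round(s["opening"],2)/' look.py; python3 look.py w5
```

```text
TCP h 544.59 -58.35 z 144.68 yaw [-3.1415e+00  1.0000e-04 -2.0970e-01] F 0.3 0.4 -0.4 op 25.14 t 7.325
```

View pics/w5.png

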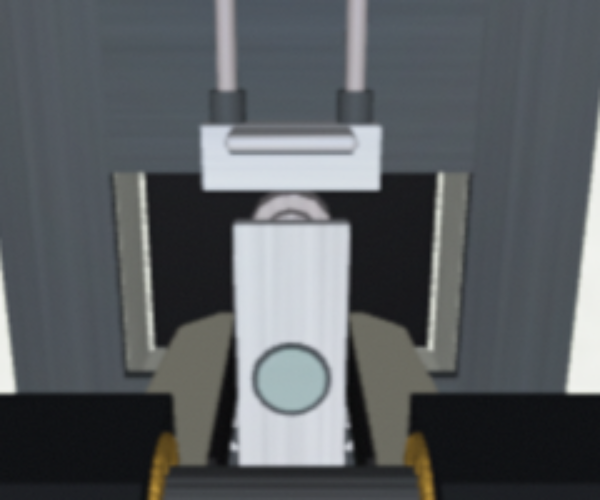

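The wrist view shows the slide held centrally in front of the sprung jaw: lip edge at crop row 190, slide end at row 221, jaw columns 202–381, slide columns 234–350.

```bash
cat > meas.py <<'E'
from h import *
import sys
c=np.load(sys.argv[1]+".npz"); zt=float(sys.argv[2]); g=cv2.cvtColor(c["img"],cv2.COLOR_BGR2GRAY).astype(int)
a=np.radians(77.9); y=np.array([np.cos(a),np.sin(a)]); x=np.array([y[1],-y[0]])
H=lambda u,v,z:[round(float(world(c,u,v,z)[:2]@k),2) for k in(x,y)]
def edge(r0,r1,c0,c1,fall):  # strongest step along rows
    p=g[r0:r1,c0:c1].mean(1); d=np.diff(p); i=int(np.argmin(d) if fall else np.argmax(d))
    w=np.abs(d[max(i-1,0):i+2]); return r0+0.5+(np.arange(max(i-1,0),max(i-1,0)+len(w))@w)/w.sum()
r0=int(sys.argv[3]); r1=int(sys.argv[4])
for c0,c1 in((284,291),(342,350)):
    e=edge(r0,r1,c0,c1,True); print("lip row",round(e,2),H((c0+c1)/2,e,111.5))
rs=slice(int(sys.argv[5]),int(sys.argv[6])); e=edge(rs.start,rs.stop,300,333,False); print("slide row",round(e,2),H(316.7,e,zt))
Zl=[world(c,u,int(e0))[2] for e0 in (r0+3,r0+5) for u in(284,287,345,348)]
print("z lip",np.median(Zl).round(2))
for dv in(3,8,15,25,40,60,75): print(dv,np.median([world(c,u,int(e)+dv)[2] for u in(300,304,308,326,330,333)]).round(2),end="; ")
E
python3 meas.py w5 133.7 165 185 183 195
```

```text
lip row 175.76 [525.9, -18.85]
lip row 175.76 [562.54, -18.81]
slide row 189.43 [544.15, -21.62]
z lip 111.83
3 134.22; 8 134.23; 15 133.64; 25 133.99; 40 133.51; 60 134.39; 75 134.66;
```

play_rows(commands=[0,0,0.01,0,-0.6,0,0,0.016,0,-0.6,0,0,0.018,0,-0.6,0,0,0.018,0,-0.6,0,0,0.018,0,-0.6])

```text
time_s: 8.0
ee_pos: [520.3, -171.5, 126.9]
tool_rot: [3.142, -0.0, -0.21]
contact_force: [0.9, -0.2, -0.1]
opening: 25.0
```

play_rows(commands=[0,0,0.001,0,-0.6,0,0,0.002,0,-0.6,0,0,0.003,0,-0.6,0,0,0.003,0,-0.6,0,0,0.003,0,-0.6])

```text
time_s: 8.62
ee_pos: [520.3, -171.4, 124.0]
tool_rot: [3.142, -0.0, -0.21]
contact_force: [-1.3, 0.7, 3.8]
opening: 25.6
```

```bash
python3 look.py w6; python3 meas.py w6 112 165 185 175 192
```

```text
TCP h 544.71 -58.51 z 123.98 yaw [ 3.1416e+00 -4.0000e-04 -2.0990e-01] F -1.4 0.4 3.8 op 25.59 t 8.625
lip row 183.34 [527.98, -18.67]
lip row 183.33 [560.58, -18.64]
slide row 188.77 [544.26, -21.66]
z lip 111.15
3 112.31; 8 112.27; 15 112.84; 25 112.63; 40 113.09; 60 113.93; 75 113.46;
```

play_rows(commands=[0,0,0.0005,0,-0.6,0,0,0.001,0,-0.6,0,0,0.0015,0,-0.6,0,0,0.0015,0,-0.6,0,0,0.0015,0,-0.6])

```text
time_s: 9.3
ee_pos: [520.4, -171.4, 122.8]
tool_rot: [3.142, -0.001, -0.21]
contact_force: [-2.1, 1.5, 7.5]
opening: 25.6
```

```bash
python3 look.py w7; python3 meas.py w7 108 165 188 178 195
```

```text
TCP h 544.8 -58.48 z 122.77 yaw [ 3.1416e+00 -6.0000e-04 -2.0990e-01] F -2.4 1.0 7.5 op 25.65 t 9.3
lip row 184.28 [528.23, -18.87]
lip row 184.26 [560.62, -18.84]
slide row 188.34 [544.41, -22.13]
z lip 111.73
3 109.56; 8 110.32; 15 110.6; 25 110.97; 40 111.37; 60 113.08; 75 113.29;
```

play_rows(commands=[0,0,0.0005,0,-0.6,0,0,0.001,0,-0.6,0,0,0.001,0,-0.6,0,0,0.001,0,-0.6,0,0,0.001,0,-0.6])

```text
time_s: 9.98
ee_pos: [520.5, -171.4, 121.8]
tool_rot: [3.142, -0.001, -0.21]
contact_force: [-1.5, 1.9, 6.8]
opening: 25.5
```

```bash
python3 look.py w8; python3 meas.py w8 107 165 188 178 195
```

```text
TCP h 544.88 -58.49 z 121.82 yaw [ 3.1416e+00 -9.0000e-04 -2.0990e-01] F -1.8 1.5 6.8 op 25.46 t 9.975
lip row 184.77 [528.38, -18.91]
lip row 184.77 [560.58, -18.89]
slide row 187.82 [544.47, -21.84]
z lip 110.76
3 108.63; 8 108.37; 15 108.65; 25 109.31; 40 110.3; 60 112.05; 75 112.82;
```

play_rows(commands=[0,0,0.0004,0,-0.6,0,0,0.0004,0,-0.6,0,-0.001,0.0004,0,-0.6,0,-0.0015,0.0004,0,-0.6,0,-0.0015,0.0004,0,-0.6])

```text
time_s: 10.65
ee_pos: [520.9, -170.9, 121.6]
tool_rot: [3.14, -0.002, -0.21]
contact_force: [-1.8, -2.6, 6.0]
opening: 25.5
```

```bash
python3 look.py w9; python3 meas.py w9 107 165 188 178 195
```

```text
TCP h 545.14 -57.92 z 121.56 yaw [ 3.140e+00 -1.500e-03 -2.102e-01] F -1.2 -2.9 6.0 op 25.45 t 10.65
lip row 185.78 [528.7, -18.83]
lip row 185.77 [560.86, -18.82]
slide row 187.69 [544.77, -21.13]
z lip 111.9
3 108.39; 8 108.35; 15 109.09; 25 109.11; 40 110.16; 60 111.66; 75 112.53;
```

View pics/w9.png

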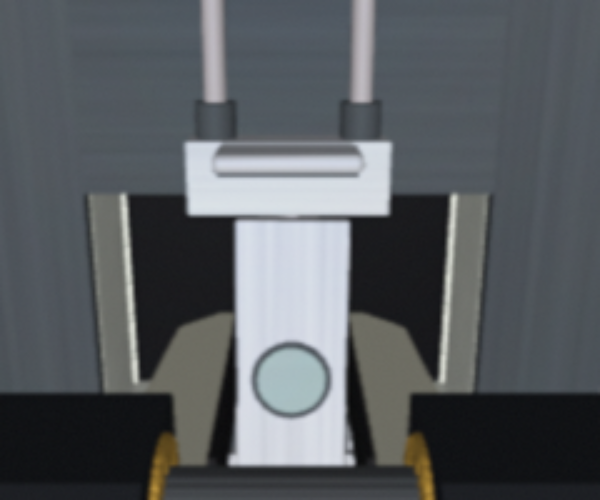

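The slide end (crop row 220) sits just short of the sprung lip edge (row 215), aligned between the jaws. I'll tilt slightly more, then advance.

play_rows(commands=[0,0,0.0006,0,-0.6,-0.0003,0,0.0006,0,-0.6,-0.0006,-0.001,0.0006,0,-0.6,-0.0006,-0.0025,0.0006,0,-0.6,-0.0006,-0.004,0.0006,0,-0.6])

```text
time_s: 11.32
ee_pos: [521.4, -166.9, 121.0]
tool_rot: [3.14, -0.002, -0.21]
contact_force: [-0.2, -2.9, 4.8]
opening: 25.4
```

```bash
python3 look.py w10; python3 meas.py w10 107 165 188 178 195
```

```text
TCP h 544.79 -53.9 z 120.97 yaw [ 3.140e+00 -2.100e-03 -2.102e-01] F 0.5 -2.9 4.8 op 25.42 t 11.325
lip row 166.6 [528.67, -4.01]
lip row 166.88 [560.11, -4.16]
slide row 178.89 [544.39, -11.85]
z lip 111.42
3 111.67; 8 111.58; 15 107.32; 25 107.6; 40 108.82; 60 110.28; 75 111.61;
```

play_rows(commands=[-0.0002,-0.002,0,0,-0.6,-0.0004,-0.004,0,0,-0.6,-0.0006,-0.006,0,0,-0.6,-0.0006,-0.008,0,0,-0.6,-0.0006,-0.01,0,0,-0.6])

```text
time_s: 12.0
ee_pos: [522.7, -157.3, 120.4]
tool_rot: [3.139, -0.002, -0.21]
contact_force: [1.6, -8.4, 1.9]
opening: 25.3
```

play_rows(commands=[0,-0.001,0,0,-0.6,0,-0.002,0,0,-0.6,0,-0.003,0,0,-0.6,0,-0.003,0,0,-0.6,0,-0.003,0,0,-0.6])

```text
time_s: 12.62
ee_pos: [523.1, -154.3, 119.8]
tool_rot: [3.14, -0.001, -0.211]
contact_force: [3.1, -8.0, -1.7]
opening: 25.5
```

```bash
python3 look.py w11; python3 meas.py w11 107 150 200 170 195
```

```text
TCP h 543.84 -41.19 z 119.83 yaw [ 3.1397e+00 -1.3000e-03 -2.1060e-01] F 4.7 -7.1 -1.7 op 25.49 t 12.625
lip row 197.77 [527.37, -8.48]
lip row 197.75 [559.56, -8.48]
slide row 184.31 [543.44, -2.0]
z lip 107.59
3 111.5; 8 111.23; 15 107.0; 25 107.19; 40 107.95; 60 110.12; 75 110.25;
```

play_rows(commands=[0.0002,-0.0005,0,0,-0.6,0.0004,-0.001,0,0,-0.6,0.0004,-0.0013,0,0,-0.6,0.0004,-0.0013,0.0005,0,-0.6,0.0004,-0.0013,0.001,0,-0.6])

```text
time_s: 13.3
ee_pos: [523.5, -153.1, 118.9]
tool_rot: [3.14, -0.001, -0.211]
contact_force: [0.5, -8.0, 1.8]
opening: 25.5
```

```bash
python3 look.py w12; python3 meas.py w12 107 150 210 170 195
```

```text
TCP h 544.01 -39.98 z 118.93 yaw [ 3.1396e+00 -7.0000e-04 -2.1060e-01] F 2.2 -7.8 1.8 op 25.49 t 13.3
lip row 198.46 [527.63, -7.39]
lip row 198.44 [559.65, -7.38]
slide row 184.62 [543.62, -0.73]
z lip 107.79
3 111.57; 8 111.24; 15 107.49; 25 107.49; 40 107.64; 60 108.67; 75 109.17;
```

play_rows(commands=[0,0,0.0005,0,-0.6,0,0,0.001,0,-0.6,0,0,0.0015,0,-0.6,0,0,0.002,0,-0.6,0,0,0.002,0,-0.6])

```text
time_s: 13.98
ee_pos: [523.4, -153.1, 117.2]
tool_rot: [3.14, -0.0, -0.211]
contact_force: [-0.9, -7.5, 2.5]
opening: 25.4
```

```bash
python3 look.py w13; python3 meas.py w13 107 150 210 170 195
```

```text
TCP h 543.89 -40.0 z 117.16 yaw [ 3.1396e+00 -5.0000e-04 -2.1060e-01] F 0.6 -7.5 2.5 op 25.38 t 13.975
lip row 199.46 [527.67, -7.41]
lip row 199.44 [559.34, -7.4]
slide row 185.67 [543.48, -0.87]
z lip 107.73
3 111.03; 8 111.1; 15 105.97; 25 105.8; 40 106.1; 60 107.59; 75 107.43;
```

play_rows(commands=[0,0,0.0005,0,-0.6,0,0,0.001,0,-0.6,0,0,0.0013,0,-0.6,0,0,0.0013,0,-0.6,0,0,0.0013,0,-0.6])

```text
time_s: 14.65
ee_pos: [523.4, -153.1, 116.0]
tool_rot: [3.14, -0.0, -0.211]
contact_force: [-1.9, -7.0, 4.0]
opening: 25.6
```

```bash
python3 look.py w14; python3 meas.py w14 107 150 210 170 195
```

```text
TCP h 543.85 -40.0 z 115.97 yaw [ 3.1396e+00 -4.0000e-04 -2.1050e-01] F -0.4 -7.2 4.0 op 25.57 t 14.65
lip row 199.76 [527.75, -7.23]
lip row 199.75 [559.18, -7.22]
slide row 186.28 [543.44, -0.92]
z lip 107.69
3 110.83; 8 111.3; 15 104.34; 25 105.17; 40 104.96; 60 105.7; 75 106.28;
```

play_rows(commands=[0,0,0.0003,0,-0.6,0,0,0.0006,0,-0.6,0,0,0.0009,0,-0.6,0,0,0.0009,0,-0.6,0,0,0.0009,0,-0.6])

```text
time_s: 15.32
ee_pos: [523.5, -153.1, 115.3]
tool_rot: [3.14, -0.001, -0.211]
contact_force: [-1.5, -7.7, 5.2]
opening: 24.9
```

```bash
python3 look.py w15; python3 meas.py w15 107 150 210 170 195
```

```text
TCP h 543.94 -40.0 z 115.28 yaw [ 3.1396e+00 -6.0000e-04 -2.1050e-01] F 0.1 -7.9 5.2 op 24.86 t 15.325
lip row 200.46 [527.89, -7.39]
lip row 200.43 [559.19, -7.37]
slide row 186.62 [543.52, -0.92]
z lip 107.24
3 111.29; 8 111.38; 15 105.05; 25 105.1; 40 104.92; 60 105.56; 75 105.42;
```

play_rows(commands=[0,0,0.0002,0,-0.6,0,0,0.0004,0,-0.6,0,0,0.0006,0,-0.6,0,0,0.0006,0,-0.6,0,0,0.0006,0,-0.6])

```text
time_s: 16.0
ee_pos: [523.6, -153.1, 114.9]
tool_rot: [3.14, -0.001, -0.21]
contact_force: [-3.0, -6.9, 6.0]
opening: 25.2
```

```bash
python3 look.py w16; python3 meas.py w16 107 150 210 170 195
```

```text
TCP h 544.03 -39.93 z 114.91 yaw [ 3.1397e+00 -8.0000e-04 -2.1050e-01] F -1.5 -7.4 6.0 op 25.17 t 16.0
lip row 200.75 [528.0, -7.37]
lip row 200.75 [559.23, -7.36]
slide row 187.15 [543.59, -1.05]
z lip 107.08
3 111.55; 8 111.5; 15 104.87; 25 104.95; 40 104.33; 60 105.12; 75 105.25;
```

play_rows(commands=[0,0.0003,0.0004,0,-0.6,0,0.001,0.0004,0,-0.6,0,0.002,0.0004,0,-0.6,0,0.003,0.0004,0,-0.6,0,0.0035,0.0004,0,-0.6])

```text
time_s: 16.68
ee_pos: [523.2, -155.4, 114.8]
tool_rot: [-3.142, -0.001, -0.21]
contact_force: [-1.8, -1.9, 9.4]
opening: 25.5
```

```bash
python3 look.py w17; python3 meas.py w17 107 165 210 170 195
```

```text
TCP h 544.13 -42.26 z 114.84 yaw [-3.1416e+00 -1.0000e-03 -2.1000e-01] F -1.3 -2.2 9.4 op 25.55 t 16.675
lip row 200.66 [528.09, -9.63]
lip row 200.65 [559.32, -9.6]
slide row 187.18 [543.68, -3.37]
z lip 109.18
3 111.73; 8 111.52; 15 105.0; 25 104.76; 40 105.35; 60 104.6; 75 104.87;
```

play_rows(commands=[0,0,-0.0004,0,-0.6,0,0.0005,-0.0004,0,-0.6,0,0.001,-0.0004,0,-0.6,0,0.0015,-0.0004,0,-0.6,0,0.0015,-0.0004,0,-0.6])

```text
time_s: 17.35
ee_pos: [522.8, -157.0, 114.9]
tool_rot: [3.141, -0.001, -0.21]
contact_force: [-1.3, -2.6, 7.2]
opening: 25.1
```

```bash
python3 look.py w18; python3 meas.py w18 107 165 210 170 195
```

```text
TCP h 544.06 -43.96 z 114.86 yaw [ 3.1413e+00 -8.0000e-04 -2.1020e-01] F -0.7 -2.8 7.2 op 25.14 t 17.35
lip row 200.66 [528.01, -11.33]
lip row 200.65 [559.24, -11.31]
slide row 187.19 [543.6, -5.09]
z lip 108.42
3 111.08; 8 112.03; 15 104.99; 25 104.64; 40 104.91; 60 105.22; 75 105.34;
```

play_rows(commands=[0,0.0004,-0.0002,0,-0.6,0,0.0008,-0.0002,0,-0.6,0,0.0012,-0.0002,0,-0.6,0,0.0016,-0.0002,0,-0.6,0,0.0016,-0.0002,0,-0.6])

```text
time_s: 18.02
ee_pos: [522.4, -158.4, 114.9]
tool_rot: [3.142, -0.001, -0.21]
contact_force: [-0.6, -2.6, 6.7]
opening: 25.2
```

```bash
python3 look.py w19; python3 meas.py w19 107 165 210 170 195
```

```text
TCP h 544.01 -45.4 z 114.87 yaw [ 3.1415e+00 -7.0000e-04 -2.1020e-01] F -0.0 -2.6 6.7 op 25.15 t 18.025
lip row 200.8 [527.97, -12.86]
lip row 200.79 [559.21, -12.84]
slide row 187.18 [543.57, -6.52]
z lip 108.95
3 111.41; 8 111.37; 15 104.79; 25 104.52; 40 104.3; 60 105.23; 75 104.62;
```

play_rows(commands=[0,0,0,0,-0.3,0,0,0,0,-0.25,0,0,0,0,-0.25,0,0,0,0,-0.25,0,0,0,0,-0.25])

```text
time_s: 18.7
ee_pos: [522.1, -158.3, 114.5]
tool_rot: [-3.142, 0.0, -0.21]
contact_force: [-0.5, -0.9, -0.9]
opening: 34.9
```

```bash
python3 look.py w20; python3 meas.py w20 107 165 210 170 195
```

```text
TCP h 543.66 -45.3 z 114.46 yaw [-3.1415e+00  1.0000e-04 -2.1000e-01] F -0.3 -1.0 -0.9 op 34.93 t 18.7
lip row 201.44 [527.66, -13.0]
lip row 201.44 [558.83, -12.97]
slide row 187.39 [543.22, -6.44]
z lip 108.7
3 111.82; 8 110.7; 15 105.27; 25 104.88; 40 105.28; 60 104.87; 75 105.2;
```

Released, with no contact. I'll retreat straight up, then back toward -y for a check.

play_rows(commands=[0,0,-0.015,0,-0.25,0,0,-0.04,0,-0.25,0,0,-0.08,0,-0.25,0,0.02,-0.12,0,-0.25,0,0.05,-0.15,0,-0.25])

```text
time_s: 19.38
ee_pos: [512.3, -207.4, 268.2]
tool_rot: [3.141, -0.003, -0.208]
contact_force: [0.6, -0.9, 0.0]
opening: 35.0
```

play_rows(commands=[0,0.01,0,0,-0.25,0,0.02,0,0,-0.25,0,0.02,0,0,-0.25,0,0.02,0,0,-0.25,0,0.02,0,0,-0.25])

```text
time_s: 20.0
ee_pos: [507.4, -226.1, 263.8]
tool_rot: [-3.141, 0.001, -0.209]
contact_force: [0.3, 0.4, -0.1]
opening: 35.1
```

```bash
python3 look.py w21; python3 - <<'E'
from h import *
c=np.load("w21.npz"); cv2.imwrite("pics/w21b.png",cv2.resize(c["img"][20:240,220:430],None,fx=2.7,fy=2.7))
E
```

```text
TCP h 543.56 -114.69 z 263.84 yaw [-3.1411e+00  1.1000e-03 -2.0930e-01] F 0.2 0.5 -0.1 op 35.07 t 20.0
```

View pics/w21b.png

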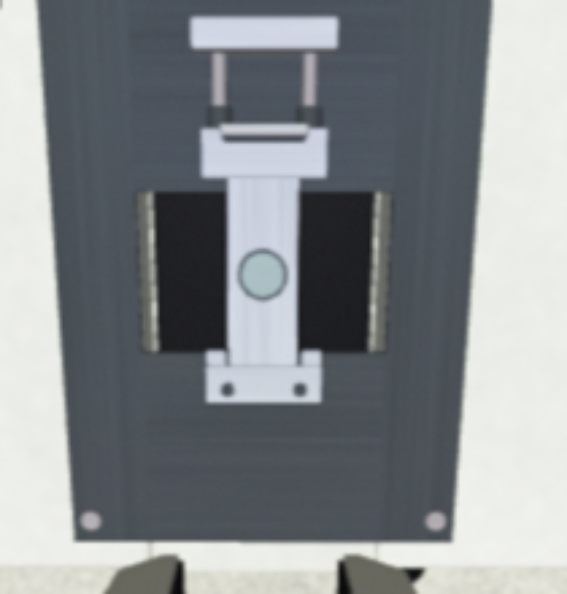

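The slide sits under both lips, between the cheeks, window up: window at crop (263,274), lip edges at rows 177 and 365. One numeric check follows before handing in.

```bash
python3 - <<'E'
from h import *
c=np.load("w21.npz"); a=np.radians(77.9); y=np.array([np.cos(a),np.sin(a)]); x=np.array([y[1],-y[0]])
H=lambda u,v,z:np.array([world(c,u,v,z)[:2]@k for k in(x,y)]).round(2)
r=lambda X,Y:(220+X/2.7,20+Y/2.7)
S=H(*r(264,177.5),111.5);F=H(*r(264,365),109);W=H(*r(263,274),105);print("S",S,"F",F,"jaw",(S-F)[1]-62,"win",W,"exp y",F[1]-4+38)
g=cv2.cvtColor(c["img"],cv2.COLOR_BGR2GRAY).astype(int)
for v in(90,95,140,150):
    d=np.diff(g[v,295:340]); L,R=295+np.argmax(d)+.5,295+np.argmin(d)+.5; print(v,L,R,H(L,v,105)[0],H(R,v,105)[0])
for v in range(90,154,9): print(np.median([world(c,u,v)[2] for u in range(308,328,2)]).round(1),end=" ")
E
```

```text
S [544.18 -13.1 ] F [544.4  -80.52] jaw 5.420000000000002 win [543.94 -46.76] exp y -46.519999999999996
90 303.5 330.5 530.12 556.79
95 303.5 330.5 530.07 556.86
140 303.5 329.5 529.6 556.5
150 304.5 329.5 530.54 556.65
104.6 104.6 104.7 105.7 105.5 104.5 105.1 105.2
```

Jaw about 5.5–6 mm back, slide centred within 0.5 mm, in line and flat (top at about 105 mm). Handing in.

```bash
python3 -c "
from workcell import *
print(hand_in()); print(get_state()['time_s'])"
```

```text
the job is handed in; nothing more can be done
None
the job is handed in; nothing more can be done
```

The calibration slide is loaded in the holder, window up and held by the sprung jaw. I handed the job in about 20 s into the 48 s limit; no verdict was reported.

**What I did:** I gripped the slide (single large window) across its width. I tilted it on the fixed jaw's lip, ran its end under the sprung lip, and pushed the jaw back about 11.5 mm. Then I laid it flat, let it slide home against the fixed jaw, opened the fingers and backed away.

**Last checks, by wrist camera:**

| Check | Reading | Required |
|---|---|---|
| Jaw position | 5.4 mm (final view); 5.9 mm just after release | 4.5–7.5 mm |
| Off-centre across holder | about 0.5 mm | within 4 mm |
| Off-home along holder | about 0.2 mm | no separate limit |
| Slide top height | 104.5–105.7 mm (flat is 105) | within 1.2–1.5 mm |

- **Forces:** readings at the wrist stayed below about 11 N in all the states I read, against the 45 N limit for forcing the slide.
- **Other objects:** I saw no contact with the bystanders or the other slide, but I did not take a final picture of them.
- **Readings that disagreed:** the two jaw readings differ by about 0.5 mm, both within tolerance. While tilting, the height from arm position and the camera depth also differed by 2–3 mm at the slide's end. I followed the camera, and the slide went under the lip cleanly.

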